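Feel out where the stapler's hinge catches

TASK

The hinge of the desk stapler catches somewhere on the way up and again somewhere on the way down. Swing its arm gently up until you feel it begin to bind, then gently back down until you feel it bind again, and leave the arm resting there at the lower catch. Do not force it past either catch, and leave the things around it where they are.

Things in the scene. Friction and masses are not known exactly. Their poses are not given: they have to be found in the camera images.
- stapler: Black desk stapler, 42 x 153 x 60 mm when shut, held fast to the desk (it cannot be moved). Origin: centre of its underside on the desk. Its x axis is its width, its -y axis points from the hinge to the front end, z up. The base under the arm is a plate 38 mm wide and 9 mm high.
- hinge_point (a point): Hinge axis of the stapler's arm, mid-width, 60 mm along the stapler's +y from its origin, 40 mm above the desk; level, parallel to the stapler's x axis; fixed. The arm starts 0.40 to 0.48 rad open (0 = shut, level) and stays where it is left. Neither catch can be seen: the upper one is met anywhere from 0.58 to 0.95 rad, the lower one anywhere from 0.30 down to 0.06 rad.
- grip_point (a point): Point inside the arm near its front end, mid-width, 115 mm from the hinge; the arm there is 36 mm wide, about 15 mm up and down from it: pinch across the width from above. Rises and moves back as the arm opens. Moving freely takes 1 to 4 N here, held by the pads. At a catch the resistance rises at once by about 8 N; pushed harder than that the catch slides on, which is forcing it.
- sticky_notes: Block of sticky notes, 76 x 76 x 23 mm, loose, beside the stapler. Origin: centre of its underside.
- tape_dispenser: Black tape dispenser, 52 x 151 x 74 mm, loose, on the other side of the stapler. Origin: centre of its underside.
- glue_stick: Glue stick standing upright, 27 mm across, 90 mm high, loose, near the hinge end of the stapler. Origin: centre of its underside.
There are look-alikes about, which are no part of the job. What is shaped like the stapler but green or white is not meant.

How it is judged:
By the outcome, as a careful person would: the job done as asked, in the order asked, and still so for the second after the job is handed in, with the robot touching nothing.
It also fails if it takes over 64 s, if anything falls off the work surface, if the arm or the gripper's body presses on something with over 40 N, if the wrist force passes 120 N, or if a joint passes its speed limit or range.

ROBOT

A 7-joint arm with a two-finger parallel gripper is mounted at the origin on the work surface; the furniture and walls round the work are solid. World frame = base frame: x ahead of the robot, y to its left, z up, the work surface at z = 0. Lengths are in mm, angles in rad, forces in N, time in s.
With the tool pointing down it reaches from about 425 to 875 mm from the base axis. Payload 9.9 kg.
Tool frame: the origin (TCP) lies midway between the tips of the shut fingers; the grasp point (between the pads) lies r.pinch_z behind it (r.pinch_z is the distance from the TCP to the grasp point, in mm); z points along the fingers, y is the line along which they close (so a half turn about z gives the same grasp; the last joint's range is limited). The gripper opens to 85 mm and grips with 20 to 120 N. Pads are 22 mm wide; open, the fingers measure 114 mm over their backs; the gripper's body (76 mm by 85 mm) begins 54 mm behind the grasp point. The pads swing forward as they close: fully open they stand 13 mm farther back than shut.
Start: joints at [1.181, 0.576, 0.025, 1.437, -0.015, 1.129, -0.057], TCP at [203.217, -643.686, 209.289] pointing down, gripper open.
Joint ranges: [-2.76, 2.76], [-0.34, 2.15], [-1.52, 1.57], [0.19, 2.46], [-1.09, 4.23], [0.17, 1.99], [-2.82, 2.82]. Speed limits (rad/s): [2.22, 2.22, 3.01, 3.01, 3.14, 3.14, 3.14].

INTERFACE

Orientations are given as [roll, pitch, yaw] about the fixed x, y, z axes, in that order (R = Rz(yaw) Ry(pitch) Rx(roll)).
In Python, from bench import r, read_camera, calibration, ticket, nets gives the robot as it stands.
- The arm moves only by the shell command python3 -m crank 'ROWS' [FORCE]. ROWS is JSON, a list that holds one entry, the list of rows, each a list of 7 numbers: the gripper command: -1 is fully open, 1 is shut, values between are in proportion, then the shift along the tool's x, y, z in mm, then the turn, a rotation vector about the tool's x, y, z in degrees. In form: [[[hand, tx, ty, tz, wx, wy, wz], ...]]. A call has 1 to 12 rows; each row shifts and turns the commanded pose from where the row before left it, along the tool's axes as they then stand; what a row does not reach is not made up. A row lasts 1/12 s, in which the tool goes at most 41.7 mm and 7.16 degrees, less where a joint would pass 70% of its speed; a pose out of reach is approached as far as the arm can. A call with a gripper value outside its range is refused whole. The fingers move at their own pace and stop on an object; FORCE is the grip in N (left out, the last holds). Time passes only in rows, so rows that do not move let the fingers close. It gives the time, the measured TCP pose, the force, the opening and the grip force at its end, in the units of the state.
- r.get_obs(): the state, without advancing time (a new reading comes with each control period).
- read_camera(name): name is "scene" or "top"; returns the picture (400x640x3 uint8, red, green, blue); there is no depth.
- calibration(name): a dict with "fx", "fy", "cx", "cy" (pixels), "R" (3x3) and "t" (3): a world point X has camera coordinates R X + t. Camera axes: x right, y down, z forward; pixel columns grow to the right and rows downward; lengths in mm; the calibration is good to about 2 mm. A picture is of the moment at which its call begins. calibration takes no time and is no camera call.
- ticket.hand_in(): hands the job in; it is judged then, once.
Trained networks look in the newest picture that a camera, given by its name, has taken for a name from the list of things; names that differ only in an ending like _2 or _b are one class to them, and where a whole thing is asked for, a point or a joint stands for the part that bears it (a point fixed in the world has none). Each returns a list of dicts, best first, with "confidence" (0 to 1); they miss things now and then, are a little off and sometimes report something else, mostly with a low value. They report only what shows in the picture. A call takes as long as a camera call. They do not tell look-alikes from the thing itself.
- nets.trace(camera, name): "mask" (400x640 bool, what is visible of it) and "centre" ([column, row] in pixels, amid what is visible of it).
The state is a dict: "t": time; "q": joint angles; "qd": joint speeds; "joint_torque": joint torques, N m; "tool_pos": TCP position; "orientation": TCP orientation; "ft_force": force on the tool from outside, world axes, zero at the start; "torque": the same for the moment, N m; "opening": finger opening in mm; "grip_force": force on a finger pad.
Only numpy, scipy, OpenCV 4.12 (cv2) and the standard library are available. Lean on these libraries where they do the work, as an engineer would, in place of code of your own. Each camera call takes 0.05 s, during which the arm holds its last target. There are 200 camera calls.

## Working session

There is one attempt and no reset: what is moved stays moved. The work goes in short steps, Python scripts to look and compute and a shell command to move; the robot and the scene stay as the last step left them, time stands still between calls to the robot, and variables do not carry over. Pictures are saved under pics/ and viewed, at most 10 in all, crops included, and the job is handed in when it is done.

```bash
mkdir -p pics; python3 - <<'E'
from bench import r, read_camera, calibration, ticket, nets
import cv2,numpy as np
for n in("scene","top"):
    im=read_camera(n); cv2.imwrite(f"pics/{n}0.png",im[:,:,::-1])
    c=calibration(n); print(n,c)
    for k in("stapler","sticky_notes","tape_dispenser","glue_stick"):
        for d in nets.trace(n,k)[:4]: 
            m=d["mask"]; print(k,d["confidence"],d["centre"],m.sum(),im[m].mean(0).round() if m.any() else "")
print(r.get_obs(), r.pinch_z)
E
```

```text
scene {'fx': 441.08853493691555, 'fy': 441.08853493691555, 'cx': 324.76825642766454, 'cy': 197.62955906128312, 'R': array([[-0.63532997, -0.77223797,  0.00208303],
       [-0.61218955,  0.50200824, -0.61091054],
       [ 0.47072262, -0.38940498, -0.79169689]]), 't': array([350.45955529, 323.99131764, 769.02507006])}
stapler 0.9 [303.3, 197.7] 1360 [90. 85. 84.]
stapler 0.82 [312.0, 281.2] 1836 [ 65. 201. 101.]
stapler 0.69 [325.6, 133.8] 1101 [ 66. 194.  98.]
stapler 0.64 [462.3, 184.1] 1629 [236. 235. 233.]
sticky_notes 0.72 [241.9, 225.8] 1287 [237. 232. 159.]
tape_dispenser 0.67 [361.9, 196.7] 1419 [111. 104.  97.]
glue_stick 0.67 [251.4, 178.2] 371 [191. 159. 156.]
top {'fx': 415.65901101850136, 'fy': 415.65901101850136, 'cx': 322.57877982387726, 'cy': 203.0452323832855, 'R': array([[ 5.63296636e-04, -9.99867960e-01,  1.62402201e-02],
       [-9.97277707e-01, -1.75916297e-03, -7.37162126e-02],
       [ 7.37350483e-02, -1.61544853e-02, -9.97147018e-01]]), 't': array([  29.84656749,  516.21395006, 1064.71370946])}
stapler 0.68 [268.4, 257.0] 979 [ 86. 181.  99.]
stapler 0.67 [370.9
[... 358 characters left out ...]
': array([ 1.18118393,  0.57568887,  0.024891  ,  1.43713543, -0.01502908,
        1.12897936, -0.05648717]), 'qd': array([ 0.00213975, -0.00045248, -0.00147307,  0.00191156, -0.00124316,
       -0.00199725,  0.0008845 ]), 'joint_torque': array([-1.44750971e-03, -7.64874387e+01,  2.24677026e+00, -2.86087400e+01,
        1.52682618e-02,  3.58119170e-03,  8.94428058e-05]), 'tool_pos': array([ 203.23794209, -643.66681714,  209.28358168]), 'orientation': array([-3.14156457e+00, -3.41454945e-05,  3.05818022e-01]), 'ft_force': array([ 0.01889441,  0.11818203, -0.4993445 ]), 'torque': array([ 0.01128768, -0.00427886,  0.04884354]), 'grip_force': 0.0, 'opening': 85.03257850129812} 18.700000000000003
```

```bash
python3 - <<'E'
import cv2
a=cv2.imread("pics/scene0.png")[100:330,180:520]; b=cv2.imread("pics/top0.png")[100:290,200:430]
cv2.imwrite("pics/s1.png",cv2.resize(a,None,fx=2.35,fy=2.35,interpolation=3)); cv2.imwrite("pics/t1.png",cv2.resize(b,None,fx=3,fy=3,interpolation=3))
E
```

```text
(no output)
```

View pics/s1.png

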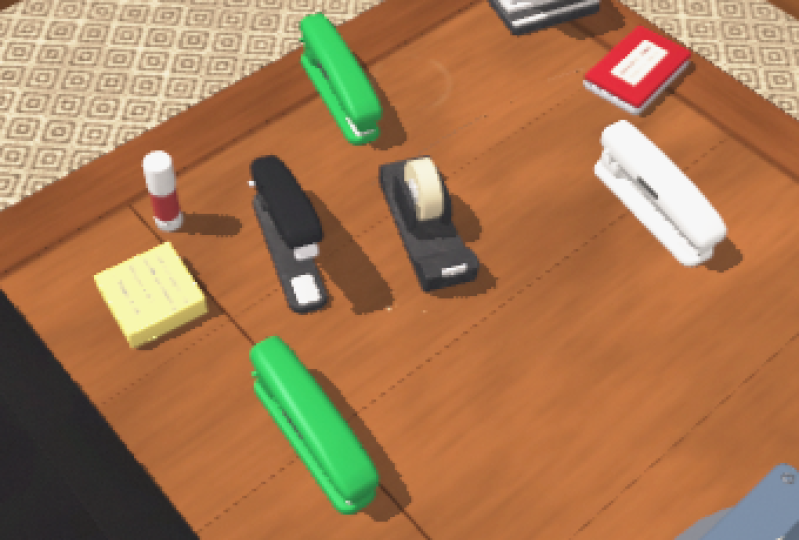

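View pics/t1.png

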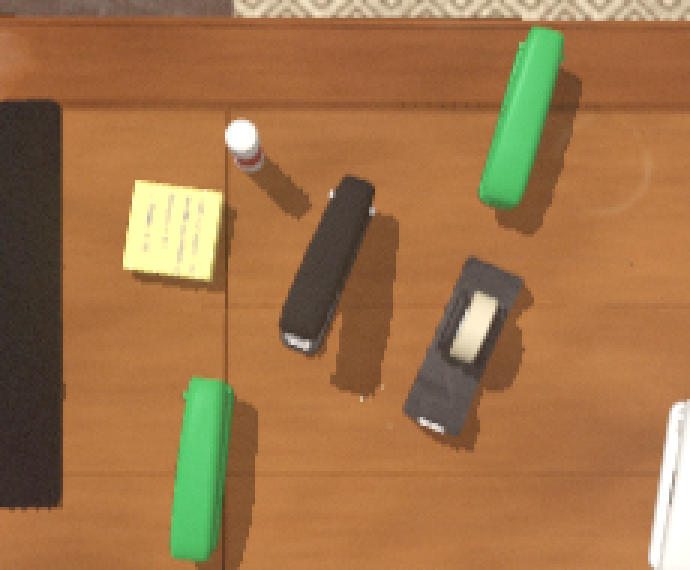

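```bash
cat >h.py <<'E'
from bench import r, read_camera, calibration, ticket, nets
import cv2,numpy as np
def proj(n,X):
    c=calibration(n); p=np.atleast_2d(X)@np.array(c["R"]).T+c["t"]
    return np.c_[c["fx"]*p[:,0]/p[:,2]+c["cx"],c["fy"]*p[:,1]/p[:,2]+c["cy"]]
def back(n,u,v,z):
    c=calibration(n); R=np.array(c["R"]); d=R.T@[(u-c["cx"])/c["fx"],(v-c["cy"])/c["fy"],1]; o=-R.T@c["t"]
    return o+d*(z-o[2])/d[2]
E
python3 - <<'E'
from h import *
from scipy.optimize import least_squares
H=back("top",317.5,167.5,40); print("hinge",H)
for u,v in((311,164.3),(324,170.7)): print(back("top",u,v,40))
B=[back("scene",306.4,231.9,0),back("scene",319.1,228.9,0)]; print("base front",B)
d=(B[0]+B[1])/2-H; print("len",np.hypot(*d[:2]),"dir",np.arctan2(d[1],d[0]))
print(back("scene",286.8,177.9,40))
# arm tip: lower white front centre, top and scene
pt=np.array([200+299/3,100+341/3]); ps=np.array([180+306/2.35,100+250/2.35])
f=least_squares(lambda X:np.r_[proj("top",X)[0]-pt,proj("scene",X)[0]-ps],np.r_[H[:2],80]); print("tip",f.x,f.cost, f.x-H)
# long sides of arm in top: 
for k,z in(("sticky_notes",12),("tape_dispenser",10),("glue_stick",60)):
    print(k,back("top",*nets.trace("top",k)[0]["centre"],z))
E
```

```text
hinge [606.23893281  43.90296762  40.        ]
[614.49193413  60.63325581  40.        ]
[597.99115211  27.18326253  40.        ]
base front [array([4.90825660e+02, 1.01805742e+02, 1.13686838e-13]), array([ 4.79367075e+02,  7.55047300e+01, -1.13686838e-13])]
len 129.1444411207034 dir 2.7877245757385736
[612.87058815  61.39742251  40.        ]
tip [486.8889315   89.34872516  86.57599458] 1.0056059478246253 [-119.35000132   45.44575754   46.57599458]
sticky_notes [585.00994767 209.33424454  12.        ]
tape_dispenser [487.86805626 -53.81597787  10.        ]
glue_stick [650.66040183 144.12729557  60.        ]
```

```bash
cat >>h.py <<'E'
def box(x0,x1,w,z0,z1): return np.array([[a,b,c] for a in(x0,x1) for b in(-w/2,w/2) for c in(z0,z1)],float)
def model(p): # hinge x,y, dir, open: x along front
    hx,hy,th,a=p[:4]
    A=box(-16,136,36,-12,18); 
    A=np.c_[A[:,0]*np.cos(a)-A[:,2]*np.sin(a),A[:,1],A[:,0]*np.sin(a)+A[:,2]*np.cos(a)+40]
    Bs=box(-16,136,38,0,9)
    R=np.array([[np.cos(th),-np.sin(th),0],[np.sin(th),np.cos(th),0],[0,0,1]])
    return [X@R.T+[hx,hy,0] for X in(A,Bs)]
def sil(n,p):
    m=np.zeros((1600,2560),np.uint8)
    for X in model(p): cv2.fillConvexPoly(m,cv2.convexHull((proj(n,X)*4).astype(np.float32)).astype(np.int32),1)
    return m
E
python3 - <<'E'
from h import *
from scipy.optimize import minimize
M={}
for n in("scene","top"):
    im=read_camera(n)
    c=[d for d in nets.trace(n,"stapler") if im[d["mask"]].mean()<130][0]; 
    M[n]=cv2.resize(c["mask"].astype(np.uint8),(2560,1600),interpolation=0); print(n,c["centre"],c["mask"].sum())
def cost(p):
    s=0
    for n in M:
        m=sil(n,p); s-= (m&M[n]).sum()/(m|M[n]).sum()
    return s
p0=np.array([606,44,2.77,.44]); sim=np.array([p0]+[p0+d for d in np.diag([6,6,.06,.08])])
f=minimize(cost,p0,method="Nelder-Mead",options=dict(initial_simplex=sim,maxiter=150)); p=f.x;print(p,f.fun)
o=[]
for n,(x,y) in(("scene",(240,140)),("top",(240,130))):
    im=cv2.resize(read_camera(n)[:,:,::-1].copy(),(2560,1600),interpolation=cv2.INTER_CUBIC)
    for m,c in((sil(n,p),(0,255,255)),(M[n],(255,0,255))): cv2.drawContours(im,cv2.findContours(m,0,2)[0],-1,c,1)
    o.append(im[y*4:y*4+440,x*4:x*4+400])
cv2.imwrite("pics/fit.png",np.hstack(o))
E
```

```text
scene [301.1, 199.6] 1370
top [373.2, 142.0] 868
[6.07749153e+02 4.36707712e+01 2.76682206e+00 3.86758469e-01] -0.9049607482879573
```

View pics/fit.png

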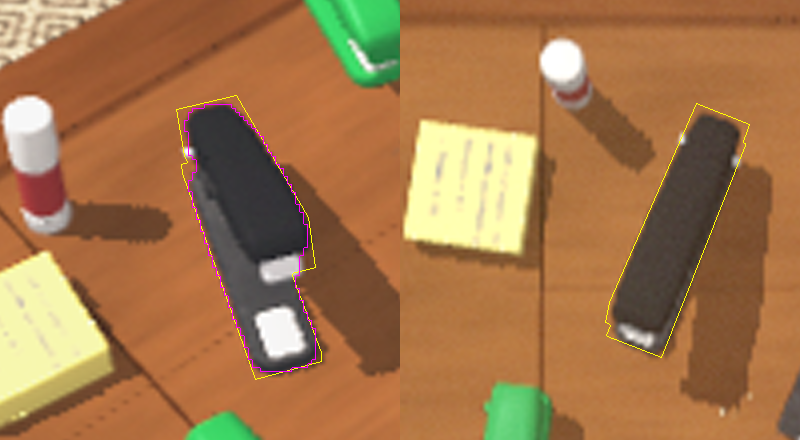

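```bash
python3 -m crank '[[[-1,24,-22,0,0,0,0],[-1,24,-22,0,0,0,0],[-1,24,-22,0,0,0,0],[-1,24,-22,0,0,0,0],[-1,24,-22,0,0,0,0],[-1,24,-22,0,0,0,0],[-1,24,-22,0,0,0,0],[-1,24,-22,0,0,0,0],[-1,24,-22,0,0,0,0],[-1,24,-22,0,0,0,0],[-1,24,-22,0,0,0,0],[-1,24,-22,0,0,0,0]]]' 40
```

```text
t: 1.95
tool_pos: [399.0, -303.9, 209.6]
orientation: [3.141, -0.0, 0.306]
ft_force: [1.1, -0.6, 0.3]
opening: 85.3
grip_force: 0.0
```

```bash
python3 -m crank '[[[-1,18.4,-28,0,0,0,0],[-1,18.4,-28,0,0,0,0],[-1,18.4,-28,0,0,0,0],[-1,18.4,-28,0,0,0,0],[-1,18.4,-28,0,0,0,0],[-1,18.4,-28,0,0,0,0],[-1,18.4,-28,0,0,0,0],[-1,18.4,-28,0,0,0,0],[-1,18.4,-28,0,0,0,0],[-1,18.4,-28,0,0,0,0],[-1,18.4,-28,0,0,0,0],[-1,18.4,-28,0,0,0,0]]]' && python3 -m crank '[[[-1,0,0,0,0,0,6.5],[-1,0,0,0,0,0,6.5],[-1,0,0,0,0,0,6.5],[-1,0,0,0,0,0,6.5],[-1,0,0,0,0,0,6.5],[-1,0,0,0,0,0,6.5],[-1,0,0,0,0,0,0],[-1,0,0,0,0,0,0]]]'; python3 -c "
from h import *; print(r.get_obs()['q'].round(2))
cv2.imwrite('pics/a.png',np.hstack([cv2.resize(read_camera(n)[100:300,200:400,::-1],(400,400),interpolation=2) for n in('scene','top')]))"
```

```text
t: 2.95
tool_pos: [508.1, 83.3, 209.6]
orientation: [3.141, -0.001, 0.306]
ft_force: [1.0, -0.9, -0.2]
opening: 85.4
grip_force: 0.0
t: 3.62
tool_pos: [507.8, 81.8, 209.4]
orientation: [3.142, -0.0, -0.371]
ft_force: [-0.1, -0.3, -0.6]
opening: 85.4
grip_force: 0.0
[-0.22  0.34 -0.04  1.86  0.02  0.95 -2.21]
```

View pics/a.png

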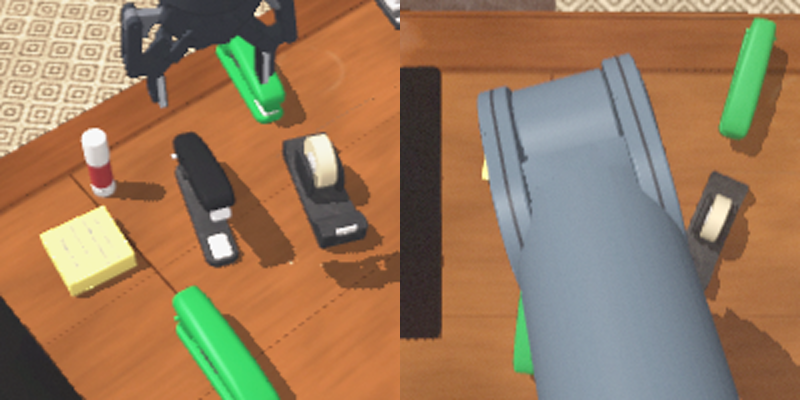

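```bash
python3 -m crank '[[[-1,0,0,12,0,0,0],[-1,0,0,12,0,0,0],[-1,0,0,12,0,0,0],[-1,0,0,12,0,0,0],[-1,0,0,12,0,0,0],[-1,0,0,12,0,0,0],[-1,0,0,12,0,0,0],[-1,0,0,12,0,0,0],[-1,0,0,12,0,0,0],[-1,0,0,12,0,0,0],[-1,0,0,12,0,0,0],[-1,0,0,12,0,0,0]]]' && python3 -m crank '[[[-1,0,0,0,0,0,0],[-1,0,0,0,0,0,0],[-1,0,0,0,0,0,0]]]'; python3 -c "
from h import *
cv2.imwrite('pics/b.png',cv2.resize(read_camera('scene')[130:260,230:390,::-1],(720,585),interpolation=2))"
```

```text
t: 4.72
tool_pos: [507.9, 81.7, 64.8]
orientation: [-3.141, -0.0, -0.372]
ft_force: [0.4, 0.6, 0.3]
opening: 85.2
grip_force: 0.0
t: 4.97
tool_pos: [508.1, 81.7, 65.8]
orientation: [-3.141, -0.0, -0.374]
ft_force: [0.2, -0.0, 0.3]
opening: 85.4
grip_force: 0.0
```

View pics/b.png

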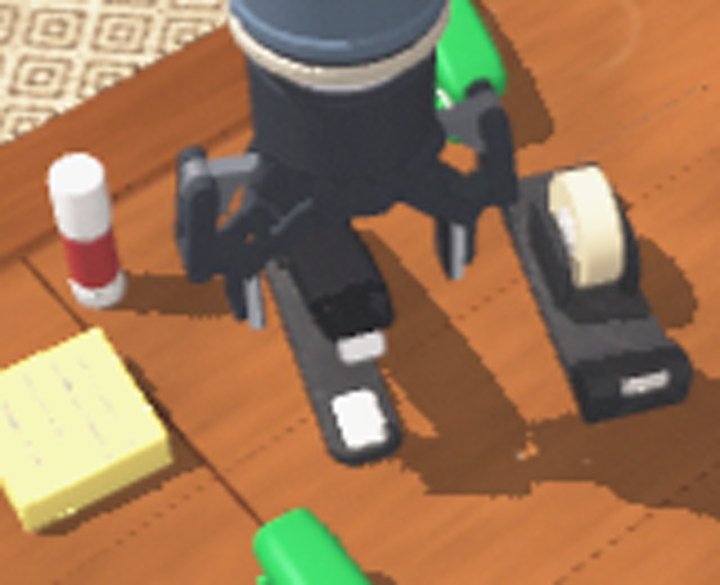

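```bash
python3 -m crank '[[[0,0,0,0,0,0,0],[0,0,0,0,0,0,0],[0,0,0,0,0,0,0],[0,0,0,0,0,0,0]]]' 35;  python3 -m crank '[[[1,0,0,0,0,0,0],[1,0,0,0,0,0,0],[1,0,0,0,0,0,0],[1,0,0,0,0,0,0],[1,0,0,0,0,0,0],[1,0,0,0,0,0,0]]]' 35; python3 -m crank '[[[1,0,0,0,0,0,0],[1,0,0,0,0,0,0],[1,0,0,0,0,0,0],[1,0,0,0,0,0,0]]]'; python3 -c "
from h import *; print(r.get_obs())"
```

```text
t: 5.35
tool_pos: [507.9, 81.7, 65.6]
orientation: [-3.141, -0.0, -0.375]
ft_force: [-0.7, 0.4, -0.2]
opening: 42.6
grip_force: 0.0
t: 5.85
tool_pos: [508.0, 82.8, 65.5]
orientation: [-3.14, -0.0, -0.374]
ft_force: [-0.6, 5.1, 2.0]
opening: 34.2
grip_force: 35.3
t: 6.18
tool_pos: [508.0, 82.8, 65.5]
orientation: [-3.14, -0.0, -0.374]
ft_force: [-0.0, 5.8, 2.9]
opening: 34.5
grip_force: 35.3
{'t': 6.1833, 'q': array([-0.22405871,  0.52646339, -0.0406732 ,  2.02603267,  0.0350493 ,
        0.58886246, -2.23300575]), 'qd': array([0.00025913, 0.00021228, 0.00084959, 0.00012092, 0.0012834 ,
       0.0003235 , 0.00034483]), 'joint_torque': array([ 2.93086454e+00, -6.07380795e+01,  4.06986594e+00, -1.64526540e+01,
        1.03696503e+00,  4.29320214e-01, -4.41709359e-02]), 'tool_pos': array([508.00959841,  82.79234544,  65.48922051]), 'orientation': array([-3.14029252e+00, -1.33784537e-04, -3.73848047e-01]), 'ft_force': array([-0.03115126,  5.79057561,  2.89468718]), 'torque': array([ 1.13264652,  0.10776232, -0.00297886]), 'grip_force': 35.26193441619398, 'opening': 34.49207028246651}
```

```bash
cat >chk.py <<'E'
# chk.py LIMIT SIGN : resistance along the arm's tangent (SIGN +1 raising, -1 lowering); fails when above LIMIT
import sys; from h import *; from scipy.spatial.transform import Rotation as Ro
o=r.get_obs(); R=Ro.from_euler("xyz",o["orientation"]).as_matrix()
p=o["tool_pos"]-R[:,2]*r.pinch_z-[607,43.8,40]; h=p[:2]@[np.cos(2.767),np.sin(2.767)]
a=np.arctan2(p[2],h); t=np.array([-np.sin(a)*np.cos(2.767),-np.sin(a)*np.sin(2.767),np.cos(a)])
rad=np.array([np.cos(a)*np.cos(2.767),np.cos(a)*np.sin(2.767),np.sin(a)])
s=float(sys.argv[2]); F=o["ft_force"]; res=-s*F@t
print(f"t{o['t']:.2f} ang{a:.3f} rad{np.hypot(h,p[2]):.1f} tilt{np.arctan2(R[:2,2]@[np.cos(2.767),np.sin(2.767)],-R[2,2]):.3f} res{res:.1f} Frad{F@rad:.1f} Ty{o['torque']@R[:,1]:.2f} q4,6 {o['q'][3]:.2f},{o['q'][5]:.2f} grip{o['grip_force']:.0f} op{o['opening']:.1f}")
sys.exit(res>float(sys.argv[1]))
E
c="python3 chk.py 7 1"; 
$c && python3 -m crank '[[[1,0.26,0,-1.06,0,-0.57,0],[1,0.26,0,-1.06,0,-0.57,0]]]' >/dev/null && $c && python3 -m crank '[[[1,0.26,0,-1.06,0,-0.57,0],[1,0.26,0,-1.06,0,-0.57,0]]]' >/dev/null && $c && python3 -m crank '[[[1,0.26,0,-1.06,0,-0.57,0],[1,0.26,0,-1.06,0,-0.57,0]]]' >/dev/null && $c && python3 -m crank '[[[1,0.26,0,-1.06,0,-0.57,0],[1,0.26,0,-1.06,0,-0.57,0]]]' >/dev/null && $c
```

```text
t6.18 ang0.394 rad115.2 tilt-0.000 res-1.8 Frad3.1 Ty-0.51 q4,6 2.03,0.59 grip35 op34.5False
```

```bash
sed -i 's/sys.exit(res>float(sys.argv\[1\]))/sys.exit(int(res>float(sys.argv[1])))/' chk.py
c="python3 chk.py 7 1"; 
python3 -m crank '[[[1,0.26,0,-1.06,0,-0.57,0],[1,0.26,0,-1.06,0,-0.57,0]]]' >/dev/null && $c && python3 -m crank '[[[1,0.26,0,-1.06,0,-0.57,0],[1,0.26,0,-1.06,0,-0.57,0]]]' >/dev/null && $c && python3 -m crank '[[[1,0.26,0,-1.06,0,-0.57,0],[1,0.26,0,-1.06,0,-0.57,0]]]' >/dev/null && $c && python3 -m crank '[[[1,0.26,0,-1.06,0,-0.57,0],[1,0.26,0,-1.06,0,-0.57,0]]]' >/dev/null && $c
```

```text
t6.35 ang0.413 rad115.3 tilt0.020 res1.4 Frad1.2 Ty-0.36 q4,6 2.01,0.62 grip36 op33.9
t6.52 ang0.432 rad115.3 tilt0.041 res2.1 Frad1.5 Ty-0.42 q4,6 1.99,0.65 grip36 op34.3
t6.68 ang0.452 rad115.3 tilt0.061 res2.4 Frad0.8 Ty-0.39 q4,6 1.97,0.68 grip36 op34.0
t6.85 ang0.472 rad115.3 tilt0.081 res1.2 Frad1.8 Ty-0.39 q4,6 1.95,0.72 grip36 op34.4
```

```bash
c="python3 chk.py 4.6 1"; exec 3>/dev/null
python3 -m crank '[[[1,0.15,0,-0.64,0,-0.34,0]]]' >&3 && $c && python3 -m crank '[[[1,0.15,0,-0.64,0,-0.34,0]]]' >&3 && $c && python3 -m crank '[[[1,0.15,0,-0.64,0,-0.34,0]]]' >&3 && $c && python3 -m crank '[[[1,0.15,0,-0.64,0,-0.34,0]]]' >&3 && $c && python3 -m crank '[[[1,0.15,0,-0.64,0,-0.34,0]]]' >&3 && $c && python3 -m crank '[[[1,0.15,0,-0.64,0,-0.34,0]]]' >&3 && $c && python3 -m crank '[[[1,0.15,0,-0.64,0,-0.34,0]]]' >&3 && $c && python3 -m crank '[[[1,0.15,0,-0.64,0,-0.34,0]]]' >&3 && $c && python3 -m crank '[[[1,0.15,0,-0.64,0,-0.34,0]]]' >&3 && $c && python3 -m crank '[[[1,0.15,0,-0.64,0,-0.34,0]]]' >&3 && $c && python3 -m crank '[[[1,0.15,0,-0.64,0,-0.34,0]]]' >&3 && $c && python3 -m crank '[[[1,0.15,0,-0.64,0,-0.34,0]]]' >&3 && $c && python3 -m crank '[[[1,0.15,0,-0.64,0,-0.34,0]]]' >&3 && $c && python3 -m crank '[[[1,0.15,0,-0.64,0,-0.34,0]]]' >&3 && $c && python3 -m crank '[[[1,0.15,0,-0.64,0,-0.34,0]]]' >&3 && $c && python3 -m crank '[[[1,0.15,0,-0.64,0,-0.34,0]]]' >&3 && $c
```

```text
t6.93 ang0.478 rad115.3 tilt0.087 res0.9 Frad1.3 Ty-0.43 q4,6 1.94,0.72 grip36 op34.3
t7.02 ang0.483 rad115.3 tilt0.093 res1.2 Frad0.7 Ty-0.36 q4,6 1.93,0.73 grip36 op34.5
t7.10 ang0.490 rad115.3 tilt0.098 res0.7 Frad1.5 Ty-0.32 q4,6 1.93,0.74 grip36 op34.2
t7.18 ang0.496 rad115.3 tilt0.104 res1.3 Frad2.0 Ty-0.35 q4,6 1.92,0.75 grip36 op34.0
t7.27 ang0.501 rad115.3 tilt0.110 res1.8 Frad1.5 Ty-0.29 q4,6 1.92,0.76 grip36 op33.9
t7.35 ang0.508 rad115.3 tilt0.116 res0.7 Frad2.2 Ty-0.28 q4,6 1.91,0.77 grip36 op34.4
t7.43 ang0.513 rad115.4 tilt0.122 res1.0 Frad1.6 Ty-0.29 q4,6 1.90,0.78 grip36 op34.1
t7.52 ang0.520 rad115.4 tilt0.128 res1.3 Frad1.7 Ty-0.23 q4,6 1.90,0.79 grip36 op34.2
t7.60 ang0.526 rad115.4 tilt0.134 res0.9 Frad1.3 Ty-0.23 q4,6 1.89,0.80 grip36 op34.1
t7.68 ang0.532 rad115.4 tilt0.140 res0.9 Frad2.0 Ty-0.21 q4,6 1.89,0.81 grip36 op34.2
t7.77 ang0.538 rad115.4 tilt0.146 res1.0 Frad0.7 Ty-0.21 q4,6 1.88,0.82 grip36 op34.0
t7.85 ang0.543 rad115.4 tilt0.152 res1.3 Frad2.0 Ty-0.19 q4,6 1.87,0.83 grip36 op34.0
t7.93 ang0.550 rad115.4 tilt0.158 res0.6 Frad2.0 Ty-0.22 q4,6 1.87,0.83 grip36 op33.9
t8.02 ang0.555 rad115.4 tilt0.164 res1.9 Frad1.5 Ty-0.17 q4,6 1.86,0.84 grip36 op34.4
t8.10 ang0.561 rad115.4 tilt0.170 res1.4 Frad1.2 Ty-0.14 q4,6 1.86,0.85 grip36 op34.1
t8.18 ang0.567 rad115.4 tilt0.176 res1.2 Frad2.2 Ty-0.19 q4,6 1.85,0.86 grip36 op34.2
```

```bash
c="python3 chk.py 4 1"; exec 3>/dev/null
python3 -m crank '[[[1,0.15,0,-0.64,0,-0.34,0]]]' >&3 && $c && python3 -m crank '[[[1,0.15,0,-0.64,0,-0.34,0]]]' >&3 && $c && python3 -m crank '[[[1,0.15,0,-0.64,0,-0.34,0]]]' >&3 && $c && python3 -m crank '[[[1,0.15,0,-0.64,0,-0.34,0]]]' >&3 && $c && python3 -m crank '[[[1,0.15,0,-0.64,0,-0.34,0]]]' >&3 && $c && python3 -m crank '[[[1,0.15,0,-0.64,0,-0.34,0]]]' >&3 && $c && python3 -m crank '[[[1,0.15,0,-0.64,0,-0.34,0]]]' >&3 && $c && python3 -m crank '[[[1,0.15,0,-0.64,0,-0.34,0]]]' >&3 && $c && python3 -m crank '[[[1,0.15,0,-0.64,0,-0.34,0]]]' >&3 && $c && python3 -m crank '[[[1,0.15,0,-0.64,0,-0.34,0]]]' >&3 && $c && python3 -m crank '[[[1,0.15,0,-0.64,0,-0.34,0]]]' >&3 && $c && python3 -m crank '[[[1,0.15,0,-0.64,0,-0.34,0]]]' >&3 && $c && python3 -m crank '[[[1,0.15,0,-0.64,0,-0.34,0]]]' >&3 && $c && python3 -m crank '[[[1,0.15,0,-0.64,0,-0.34,0]]]' >&3 && $c && python3 -m crank '[[[1,0.15,0,-0.64,0,-0.34,0]]]' >&3 && $c && python3 -m crank '[[[1,0.15,0,-0.64,0,-0.34,0]]]' >&3 && $c
```

```text
t8.27 ang0.573 rad115.4 tilt0.182 res1.6 Frad0.9 Ty-0.16 q4,6 1.84,0.87 grip36 op33.9
t8.35 ang0.580 rad115.4 tilt0.187 res1.7 Frad2.0 Ty-0.16 q4,6 1.84,0.88 grip36 op34.0
t8.43 ang0.585 rad115.4 tilt0.193 res1.5 Frad1.5 Ty-0.17 q4,6 1.83,0.89 grip36 op33.9
t8.52 ang0.591 rad115.4 tilt0.199 res2.3 Frad1.7 Ty-0.18 q4,6 1.83,0.90 grip36 op34.1
t8.60 ang0.597 rad115.5 tilt0.205 res2.3 Frad1.4 Ty-0.05 q4,6 1.82,0.91 grip36 op34.2
t8.68 ang0.603 rad115.4 tilt0.211 res1.3 Frad1.3 Ty-0.07 q4,6 1.81,0.92 grip36 op34.0
t8.77 ang0.609 rad115.4 tilt0.217 res1.2 Frad0.1 Ty-0.14 q4,6 1.81,0.92 grip36 op34.1
t8.85 ang0.615 rad115.4 tilt0.223 res1.4 Frad0.5 Ty-0.06 q4,6 1.80,0.93 grip36 op34.1
t8.93 ang0.621 rad115.5 tilt0.229 res0.9 Frad0.9 Ty-0.09 q4,6 1.80,0.94 grip36 op33.8
t9.02 ang0.627 rad115.5 tilt0.235 res1.9 Frad0.9 Ty-0.06 q4,6 1.79,0.95 grip36 op34.6
t9.10 ang0.633 rad115.5 tilt0.241 res2.2 Frad1.2 Ty-0.05 q4,6 1.78,0.96 grip36 op34.1
t9.18 ang0.639 rad115.5 tilt0.247 res0.7 Frad1.3 Ty-0.03 q4,6 1.78,0.97 grip36 op34.1
t9.27 ang0.645 rad115.5 tilt0.253 res1.0 Frad0.9 Ty-0.01 q4,6 1.77,0.98 grip36 op34.4
t9.35 ang0.651 rad115.5 tilt0.259 res1.2 Frad0.2 Ty-0.00 q4,6 1.77,0.99 grip36 op34.5
t9.43 ang0.657 rad115.5 tilt0.265 res1.8 Frad0.2 Ty0.07 q4,6 1.76,1.00 grip35 op33.8
t9.52 ang0.661 rad115.5 tilt0.271 res4.4 Frad-0.1 Ty0.04 q4,6 1.75,1.00 grip35 op34.1
```

```bash
c="python3 chk.py 4 1"; exec 3>/dev/null
$c && python3 -m crank '[[[1,0.15,0,-0.64,0,-0.34,0]]]' >&3 && $c && python3 -m crank '[[[1,0.15,0,-0.64,0,-0.34,0]]]' >&3 && $c && python3 -m crank '[[[1,0.15,0,-0.64,0,-0.34,0]]]' >&3 && $c && python3 -m crank '[[[1,0.15,0,-0.64,0,-0.34,0]]]' >&3 && $c && python3 -m crank '[[[1,0.15,0,-0.64,0,-0.34,0]]]' >&3 && $c && python3 -m crank '[[[1,0.15,0,-0.64,0,-0.34,0]]]' >&3 && $c && python3 -m crank '[[[1,0.15,0,-0.64,0,-0.34,0]]]' >&3 && $c && python3 -m crank '[[[1,0.15,0,-0.64,0,-0.34,0]]]' >&3 && $c && python3 -m crank '[[[1,0.15,0,-0.64,0,-0.34,0]]]' >&3 && $c && python3 -m crank '[[[1,0.15,0,-0.64,0,-0.34,0]]]' >&3 && $c && python3 -m crank '[[[1,0.15,0,-0.64,0,-0.34,0]]]' >&3 && $c && python3 -m crank '[[[1,0.15,0,-0.64,0,-0.34,0]]]' >&3 && $c && python3 -m crank '[[[1,0.15,0,-0.64,0,-0.34,0]]]' >&3 && $c && python3 -m crank '[[[1,0.15,0,-0.64,0,-0.34,0]]]' >&3 && $c && python3 -m crank '[[[1,0.15,0,-0.64,0,-0.34,0]]]' >&3 && $c && python3 -m crank '[[[1,0.15,0,-0.64,0,-0.34,0]]]' >&3 && $c
```

```text
t9.52 ang0.661 rad115.5 tilt0.271 res4.4 Frad-0.1 Ty0.04 q4,6 1.75,1.00 grip35 op34.1
```

```bash
python3 -m crank '[[[1,0.07,0,-0.32,0,-0.17,0]]]' >/dev/null; python3 chk.py 5.2 1 && python3 -m crank '[[[1,0.07,0,-0.32,0,-0.17,0]]]' >/dev/null; python3 chk.py 5 1
```

```text
t9.60 ang0.663 rad115.6 tilt0.274 res4.7 Frad-0.2 Ty0.07 q4,6 1.75,1.01 grip35 op34.4
t9.68 ang0.665 rad115.5 tilt0.277 res3.9 Frad-1.9 Ty0.12 q4,6 1.75,1.01 grip35 op34.2
```

```bash
c="python3 chk.py 5.6 1"; python3 -m crank '[[[1,0.07,0,-0.32,0,-0.17,0]]]' >/dev/null; $c && python3 -m crank '[[[1,0.07,0,-0.32,0,-0.17,0]]]' >/dev/null && $c && python3 -m crank '[[[1,0.07,0,-0.32,0,-0.17,0]]]' >/dev/null && $c && python3 -m crank '[[[1,0.07,0,-0.32,0,-0.17,0]]]' >/dev/null && $c
```

```text
t9.77 ang0.667 rad115.6 tilt0.280 res5.8 Frad-1.6 Ty0.18 q4,6 1.74,1.02 grip35 op34.1
```

```bash
c="python3 chk.py 6.6 1"; python3 -m crank '[[[1,0,0,0,0,0,0]]]' >/dev/null; $c && python3 -m crank '[[[1,0.07,0,-0.32,0,-0.17,0]]]' >/dev/null && $c
```

```text
t9.85 ang0.667 rad115.6 tilt0.280 res4.4 Frad-0.0 Ty0.07 q4,6 1.74,1.02 grip35 op33.8
t9.93 ang0.669 rad115.6 tilt0.283 res7.1 Frad-2.4 Ty0.23 q4,6 1.74,1.02 grip35 op34.4
```

```bash
c="python3 chk.py 7 -1"; exec 3>/dev/null
python3 -m crank '[[[1,-0.26,0,1.06,0,0.57,0],[1,-0.38,0,1.6,0,0.86,0]]]' >&3; $c && python3 -m crank '[[[1,-0.38,0,1.6,0,0.86,0],[1,-0.38,0,1.6,0,0.86,0]]]' >&3 && $c && python3 -m crank '[[[1,-0.38,0,1.6,0,0.86,0],[1,-0.38,0,1.6,0,0.86,0],[1,-0.38,0,1.6,0,0.86,0]]]' >&3 && $c && python3 -m crank '[[[1,-0.38,0,1.6,0,0.86,0],[1,-0.38,0,1.6,0,0.86,0],[1,-0.38,0,1.6,0,0.86,0]]]' >&3 && $c && python3 -m crank '[[[1,-0.38,0,1.6,0,0.86,0],[1,-0.38,0,1.6,0,0.86,0],[1,-0.38,0,1.6,0,0.86,0]]]' >&3 && $c && python3 -m crank '[[[1,-0.38,0,1.6,0,0.86,0],[1,-0.38,0,1.6,0,0.86,0],[1,0,0,0,0,0,0]]]' >&3 && $c
```

```text
t10.10 ang0.649 rad115.5 tilt0.257 res1.0 Frad2.2 Ty-0.17 q4,6 1.77,0.98 grip36 op34.4
t10.27 ang0.623 rad115.4 tilt0.226 res1.2 Frad2.1 Ty0.02 q4,6 1.80,0.94 grip36 op34.3
t10.52 ang0.579 rad115.3 tilt0.180 res0.8 Frad1.9 Ty-0.07 q4,6 1.84,0.87 grip36 op34.1
t10.77 ang0.533 rad115.3 tilt0.135 res0.3 Frad1.1 Ty-0.04 q4,6 1.89,0.80 grip36 op34.3
t11.02 ang0.488 rad115.3 tilt0.090 res-0.3 Frad0.8 Ty-0.10 q4,6 1.94,0.73 grip36 op34.4
t11.27 ang0.457 rad115.3 tilt0.060 res-2.0 Frad-2.0 Ty0.17 q4,6 1.97,0.68 grip36 op33.9
```

```bash
python3 -m crank '[[[-0.2,0,0,0,0,0,0],[-0.2,0,0,0,0,0,0],[-0.2,0,0,0,0,0,0],[-0.2,0,-1,0,0,0,0],[-0.2,0,0,0,0,0,0]]]'; python3 chk.py 9 -1; python3 -m crank '[[[-0.2,-1.2,0,0,0,-3.44,0],[-0.2,-1.2,0,0,0,-3.44,0],[-0.2,-1.2,0,0,0,-3.44,0],[-0.2,-1.2,0,0,0,-3.44,0],[-0.2,-1.2,0,0,0,-3.44,0],[-0.2,-1.2,0,0,0,-3.44,0],[-0.2,0,0,0,0,0,0],[-0.2,0,0,0,0,0,0],[-0.2,0,0,0,0,0,0]]]'; python3 chk.py 9 -1
```

```text
t: 11.68
tool_pos: [509.6, 81.8, 72.1]
orientation: [3.141, 0.062, -0.375]
ft_force: [-0.8, 0.4, -0.0]
opening: 51.4
grip_force: 0.0
t11.68 ang0.456 rad115.2 tilt0.062 res-0.4 Frad0.8 Ty0.06 q4,6 1.96,0.69 grip0 op51.4
t: 12.43
tool_pos: [502.7, 84.8, 73.6]
orientation: [3.142, 0.42, -0.375]
ft_force: [-0.1, -0.2, -0.2]
opening: 51.6
grip_force: 0.0
t12.43 ang0.451 rad116.0 tilt0.420 res-0.2 Frad-0.1 Ty0.42 q4,6 1.69,1.12 grip0 op51.6
```

```bash
python3 -m crank '[[[1,0,0,0,0,0,0],[1,0,0,0,0,0,0],[1,0,0,0,0,0,0],[1,0,0,0,0,0,0],[1,0,0,0,0,0,0],[1,0,0,0,0,0,0]]]' 35; python3 chk.py 9 -1; python3 -c "
from h import *
cv2.imwrite('pics/c.png',cv2.resize(read_camera('scene')[130:260,230:390,::-1],(720,585),interpolation=2))"
```

```text
t: 12.93
tool_pos: [502.6, 85.2, 74.0]
orientation: [-3.141, 0.422, -0.374]
ft_force: [-2.8, 1.8, 2.8]
opening: 34.7
grip_force: 35.3
t12.93 ang0.454 rad116.4 tilt0.422 res1.1 Frad4.2 Ty-0.52 q4,6 1.68,1.12 grip35 op34.7
```

View pics/c.png

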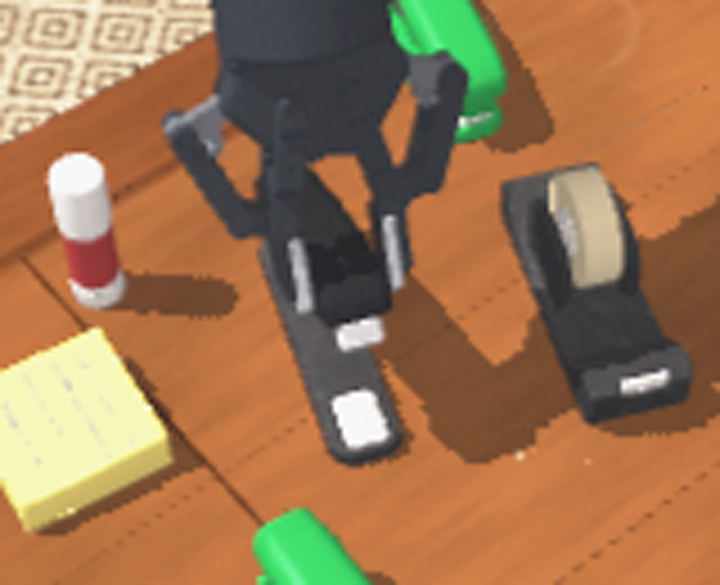

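```bash
c="python3 chk.py 5.5 -1"; exec 3>/dev/null
python3 -m crank '[[[1,0.15,0,1.16,0,0.573,0],[1,0.15,0,1.16,0,0.573,0]]]' >&3; $c && python3 -m crank '[[[1,0.15,0,1.16,0,0.573,0],[1,0.15,0,1.16,0,0.573,0]]]' >&3 && $c && python3 -m crank '[[[1,0.15,0,1.16,0,0.573,0],[1,0.15,0,1.16,0,0.573,0]]]' >&3 && $c && python3 -m crank '[[[1,0.15,0,1.16,0,0.573,0],[1,0.15,0,1.16,0,0.573,0]]]' >&3 && $c && python3 -m crank '[[[1,0.15,0,1.16,0,0.573,0],[1,0.15,0,1.16,0,0.573,0]]]' >&3 && $c && python3 -m crank '[[[1,0.15,0,1.16,0,0.573,0],[1,0.15,0,1.16,0,0.573,0]]]' >&3 && $c
```

```text
t13.15 ang0.432 rad116.4 tilt0.402 res1.0 Frad4.8 Ty-0.71 q4,6 1.70,1.09 grip35 op34.5
t13.32 ang0.411 rad116.4 tilt0.382 res1.7 Frad6.1 Ty-0.84 q4,6 1.72,1.06 grip35 op34.2
t13.48 ang0.391 rad116.4 tilt0.362 res1.1 Frad5.3 Ty-0.79 q4,6 1.74,1.03 grip35 op34.2
t13.65 ang0.372 rad116.4 tilt0.342 res0.8 Frad5.8 Ty-0.84 q4,6 1.76,1.00 grip35 op34.4
t13.82 ang0.351 rad116.4 tilt0.322 res0.7 Frad4.9 Ty-0.79 q4,6 1.78,0.97 grip35 op34.5
t13.98 ang0.332 rad116.3 tilt0.301 res0.8 Frad5.6 Ty-0.76 q4,6 1.80,0.94 grip35 op34.5
```

Free resistance is about 1 N. I'll take small guarded steps from here (0.006 rad each).

```bash
c="python3 chk.py 3.8 -1"; exec 3>/dev/null
python3 -m crank '[[[1,0.09,0,0.7,0,0.34,0]]]' >&3; $c && python3 -m crank '[[[1,0.09,0,0.7,0,0.34,0]]]' >&3 && $c && python3 -m crank '[[[1,0.09,0,0.7,0,0.34,0]]]' >&3 && $c && python3 -m crank '[[[1,0.09,0,0.7,0,0.34,0]]]' >&3 && $c && python3 -m crank '[[[1,0.09,0,0.7,0,0.34,0]]]' >&3 && $c && python3 -m crank '[[[1,0.09,0,0.7,0,0.34,0]]]' >&3 && $c && python3 -m crank '[[[1,0.09,0,0.7,0,0.34,0]]]' >&3 && $c && python3 -m crank '[[[1,0.09,0,0.7,0,0.34,0]]]' >&3 && $c && python3 -m crank '[[[1,0.09,0,0.7,0,0.34,0]]]' >&3 && $c && python3 -m crank '[[[1,0.09,0,0.7,0,0.34,0]]]' >&3 && $c && python3 -m crank '[[[1,0.09,0,0.7,0,0.34,0]]]' >&3 && $c && python3 -m crank '[[[1,0.09,0,0.7,0,0.34,0]]]' >&3 && $c && python3 -m crank '[[[1,0.09,0,0.7,0,0.34,0]]]' >&3 && $c && python3 -m crank '[[[1,0.09,0,0.7,0,0.34,0]]]' >&3 && $c && python3 -m crank '[[[1,0.09,0,0.7,0,0.34,0]]]' >&3 && $c && python3 -m crank '[[[1,0.09,0,0.7,0,0.34,0]]]' >&3 && $c
```

```text
t14.07 ang0.326 rad116.3 tilt0.295 res1.5 Frad5.4 Ty-0.84 q4,6 1.81,0.93 grip35 op34.1
t14.15 ang0.320 rad116.3 tilt0.290 res1.0 Frad6.4 Ty-0.91 q4,6 1.81,0.93 grip35 op34.1
t14.23 ang0.314 rad116.3 tilt0.284 res0.9 Frad5.7 Ty-0.91 q4,6 1.82,0.92 grip35 op34.5
t14.32 ang0.308 rad116.3 tilt0.278 res0.8 Frad6.1 Ty-0.91 q4,6 1.82,0.91 grip35 op34.3
t14.40 ang0.302 rad116.3 tilt0.272 res2.2 Frad4.7 Ty-0.93 q4,6 1.83,0.90 grip35 op34.5
t14.48 ang0.295 rad116.3 tilt0.266 res1.2 Frad5.9 Ty-0.91 q4,6 1.83,0.89 grip35 op34.2
t14.57 ang0.289 rad116.3 tilt0.260 res0.9 Frad5.2 Ty-0.93 q4,6 1.84,0.88 grip35 op34.5
t14.65 ang0.283 rad116.3 tilt0.254 res1.8 Frad6.9 Ty-0.88 q4,6 1.85,0.87 grip35 op34.6
t14.73 ang0.277 rad116.3 tilt0.248 res2.3 Frad6.6 Ty-1.00 q4,6 1.85,0.86 grip35 op34.3
t14.82 ang0.271 rad116.3 tilt0.242 res0.7 Frad5.9 Ty-0.92 q4,6 1.86,0.86 grip35 op34.6
t14.90 ang0.265 rad116.3 tilt0.237 res1.2 Frad5.3 Ty-0.92 q4,6 1.86,0.85 grip35 op34.5
t14.98 ang0.259 rad116.3 tilt0.231 res1.1 Frad5.4 Ty-0.96 q4,6 1.87,0.84 grip35 op34.0
t15.07 ang0.253 rad116.3 tilt0.225 res2.3 Frad5.3 Ty-0.92 q4,6 1.87,0.83 grip35 op34.5
t15.15 ang0.247 rad116.3 tilt0.219 res1.8 Frad7.0 Ty-0.94 q4,6 1.88,0.82 grip35 op34.2
t15.23 ang0.241 rad116.3 tilt0.213 res1.7 Frad5.1 Ty-0.93 q4,6 1.88,0.81 grip35 op34.1
t15.32 ang0.235 rad116.3 tilt0.207 res1.4 Frad6.6 Ty-1.00 q4,6 1.89,0.80 grip35 op34.3
```

```bash
c="python3 chk.py 3.8 -1"; exec 3>/dev/null
python3 -m crank '[[[1,0.09,0,0.7,0,0.34,0]]]' >&3; $c && python3 -m crank '[[[1,0.09,0,0.7,0,0.34,0]]]' >&3 && $c && python3 -m crank '[[[1,0.09,0,0.7,0,0.34,0]]]' >&3 && $c && python3 -m crank '[[[1,0.09,0,0.7,0,0.34,0]]]' >&3 && $c && python3 -m crank '[[[1,0.09,0,0.7,0,0.34,0]]]' >&3 && $c && python3 -m crank '[[[1,0.09,0,0.7,0,0.34,0]]]' >&3 && $c && python3 -m crank '[[[1,0.09,0,0.7,0,0.34,0]]]' >&3 && $c && python3 -m crank '[[[1,0.09,0,0.7,0,0.34,0]]]' >&3 && $c && python3 -m crank '[[[1,0.09,0,0.7,0,0.34,0]]]' >&3 && $c && python3 -m crank '[[[1,0.09,0,0.7,0,0.34,0]]]' >&3 && $c && python3 -m crank '[[[1,0.09,0,0.7,0,0.34,0]]]' >&3 && $c && python3 -m crank '[[[1,0.09,0,0.7,0,0.34,0]]]' >&3 && $c && python3 -m crank '[[[1,0.09,0,0.7,0,0.34,0]]]' >&3 && $c && python3 -m crank '[[[1,0.09,0,0.7,0,0.34,0]]]' >&3 && $c && python3 -m crank '[[[1,0.09,0,0.7,0,0.34,0]]]' >&3 && $c && python3 -m crank '[[[1,0.09,0,0.7,0,0.34,0]]]' >&3 && $c
```

```text
t15.40 ang0.229 rad116.3 tilt0.201 res0.7 Frad5.9 Ty-0.96 q4,6 1.90,0.79 grip35 op34.6
t15.48 ang0.223 rad116.2 tilt0.195 res1.0 Frad5.5 Ty-0.95 q4,6 1.90,0.78 grip35 op34.6
t15.57 ang0.217 rad116.2 tilt0.189 res1.6 Frad4.9 Ty-0.85 q4,6 1.91,0.77 grip35 op34.5
t15.65 ang0.211 rad116.2 tilt0.183 res1.3 Frad5.6 Ty-0.97 q4,6 1.91,0.76 grip35 op34.4
t15.73 ang0.205 rad116.3 tilt0.177 res1.3 Frad4.8 Ty-0.94 q4,6 1.92,0.76 grip35 op34.2
t15.82 ang0.199 rad116.3 tilt0.171 res1.1 Frad6.2 Ty-0.98 q4,6 1.92,0.75 grip35 op34.7
t15.90 ang0.193 rad116.2 tilt0.165 res3.3 Frad5.3 Ty-1.07 q4,6 1.93,0.74 grip36 op34.3
t15.98 ang0.188 rad116.2 tilt0.159 res5.6 Frad6.5 Ty-1.12 q4,6 1.93,0.73 grip36 op34.2
```

```bash
c="python3 chk.py 6.6 -1"; exec 3>/dev/null
python3 -m crank '[[[1,0,0,0,0,0,0]]]' >&3; $c && python3 -m crank '[[[1,0.04,0,0.3,0,0.15,0]]]' >&3 && $c && python3 -m crank '[[[1,0.04,0,0.3,0,0.15,0]]]' >&3 && $c
```

```text
t16.07 ang0.188 rad116.2 tilt0.159 res2.5 Frad6.1 Ty-0.98 q4,6 1.93,0.73 grip36 op34.1
t16.15 ang0.187 rad116.2 tilt0.157 res5.4 Frad6.2 Ty-1.23 q4,6 1.94,0.72 grip36 op34.4
t16.23 ang0.185 rad116.2 tilt0.154 res6.3 Frad7.9 Ty-1.29 q4,6 1.94,0.72 grip36 op34.2
```

```bash
exec 3>/dev/null; python3 -m crank '[[[1,-0.03,0,-0.2,0,-0.1,0],[1,0,0,0,0,0,0]]]' >&3; python3 chk.py 9 -1;  python3 -m crank '[[[-0.2,0,0,0,0,0,0],[-0.2,0,0,0,0,0,0],[-0.2,0,0,0,0,0,0],[-0.2,0,0,0,0,0,0],[-0.2,0,0,0,0,0,0],[-0.2,0,0,0,0,0,0]]]'; python3 chk.py 9 -1
```

```text
t16.40 ang0.186 rad116.2 tilt0.156 res5.2 Frad6.7 Ty-1.19 q4,6 1.94,0.72 grip36 op34.5
t: 16.9
tool_pos: [498.5, 86.2, 42.7]
orientation: [3.142, 0.155, -0.375]
ft_force: [0.7, -0.0, -0.1]
opening: 51.4
grip_force: 0.0
t16.90 ang0.185 rad115.6 tilt0.155 res0.1 Frad-0.7 Ty0.23 q4,6 1.94,0.72 grip0 op51.4
```

```bash
python3 -m crank '[[[-0.8,0,0,0,0,0,0],[-0.8,0,0,0,0,0,0],[-0.8,0,0,-4,0,0,0],[-0.8,0,0,-8,0,0,0],[-0.8,0,0,-15,0,0,0],[-0.8,0,0,-20,0,0,0],[-0.8,0,0,-20,0,0,0],[-0.8,0,0,-20,0,0,0],[-0.8,0,0,-20,0,0,0],[-0.8,0,0,-20,0,0,0],[-0.8,0,0,-10,0,0,0],[-0.8,0,0,0,0,0,0]]]'; python3 -c "
from h import *
im=read_camera('scene')
for a in (.15,.19,.23):
    p=[607,43.8,2.767,a]; d=[x for x in nets.trace('scene','stapler') if im[x['mask']].mean()<130]
    if d: m=cv2.resize(d[0]['mask'].astype(np.uint8),(2560,1600),interpolation=0); s=sil('scene',p); print(a,(m&s).sum()/(m|s).sum())
cv2.imwrite('pics/d.png',cv2.resize(im[130:260,230:390,::-1],(720,585),interpolation=2))"
```

```text
t: 17.9
tool_pos: [519.6, 78.7, 180.6]
orientation: [-3.139, 0.152, -0.375]
ft_force: [-0.4, 0.3, -0.6]
opening: 77.2
grip_force: 0.0
0.15 0.0
0.19 0.0
0.23 0.0
```

View pics/d.png

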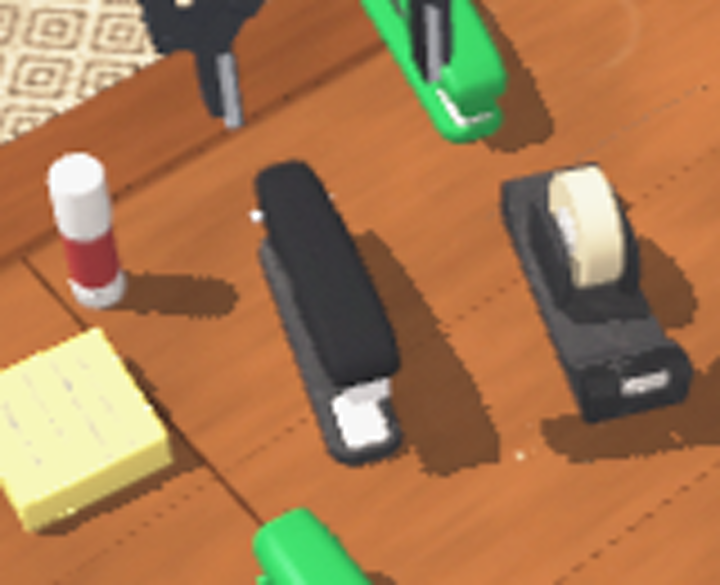

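The arm is resting partly open at the lower catch. The notes, the glue stick and the dispenser have not moved, and the gripper is clear of everything.

```bash
python3 -c "
from bench import ticket; print(ticket.hand_in())"
```

```text
the job is handed in; nothing more can be done
None
```

I swung the stapler arm up until it bound at about 0.66 rad, then down until it bound again at about 0.19 rad, left it resting there and handed the job in; resistance rose only about 5–6 N at either catch, below the 8 N that would force it, and the surrounding things look unmoved.

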